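# Prove the stop, load the air press and hold the lens ring down

### The arm

A 6-joint arm with a two-finger parallel gripper is mounted at the origin on the work surface. World frame = base frame: x ahead of the robot, y to its left, z up, the work surface at z = 0. Lengths are in m, angles in degrees, forces in N, time in s.
With the tool pointing down it reaches from about 0.375 to 0.75 m from the base axis. Payload 9 kg.
Tool frame: the origin (TCP) lies where the fingers leave the gripper's body, on its centre line; the fingertips stand 73 mm ahead of it and the grasp point (between the pads) lies 54 mm ahead of it (robot.tip_reach is the distance from the TCP to the fingertips, in m); z points along the fingers, y is the direction in which the jaws open and shut (so a half turn about z gives the same grasp; the last joint's range is limited). The gripper opens to 85 mm and grips with 20 to 120 N. Pads are 22 mm wide; open, the fingers measure 114 mm over their backs; the gripper's body (76 mm by 85 mm) begins 54 mm behind the grasp point. The pads swing forward as they close: fully open they stand 13 mm farther back than shut.
Start: joints at [51.813, 5.964, 5.575, 89.605, 0, 77.527], TCP at [0.26, 0.541, 0.304] pointing down, gripper open.
Joint ranges: [-171.21, 171.21], [-48.23, 106.86], [-62.78, 66.21], [-105.2, 120.99], [-86.42, 89.51], [-180, 180]. Speed limits (degrees/s): [127.2, 127.2, 147.25, 180, 180, 180].

### API

Orientations are given as [roll, pitch, yaw] about the fixed x, y, z axes, in that order (R = Rz(yaw) Ry(pitch) Rx(roll)).
In Python, from plant import robot gives the robot as it stands. Calls block until the motion is done:
- robot.move_pose(position, orientation): joint-space move of the TCP to a pose.
- robot.line_to(position, vel=0.15, rotation=None, guard=None): straight line of the TCP; rotation=None keeps the orientation; vel is the mean speed in m/s. With guard (N) it stops when the force on the tool has changed by that much, and returns True; else False.
- robot.goto_joints(angles): joint-space move.
- robot.set_gripper(opening): finger opening in m; the grip force is fixed at half the most; returns when the fingers have stopped.
- robot.pause(seconds).
- robot.ik(position, orientation): joint angles nearest the present ones, or None.
- robot.observe(): the state.
- robot.grab_frame(name): name is "side" or "top" or "wrist"; returns the picture (400x640x3 uint8, blue, green, red); there is no depth.
- robot.get_calibration(name): a dict with "vertical_fov" (degrees; the focal length in pixels is half the picture's height over the tangent of half this angle, whatever the lens; pixels are square), "cx", "cy" (the principal point, pixels), "k1" (the pictures are not rectified: a ray, as slopes to the right and down, at radius r is drawn at 1 + k1 r^2 times it, then the intrinsics apply), "rvec" (rotation vector, rad) and "tvec" (3), from world to camera coordinates, as OpenCV has them. Camera axes: x right, y down, z forward; pixel columns grow to the right and rows downward; lengths in m; the calibration is good to about 2 mm. A picture is of the moment at which its call begins: read the wrist's pose just before it. get_calibration takes no time and is no camera call; for the wrist camera it gives the pose at the moment of the call.
A pose or a line that the arm cannot do raises robot.IKError and nothing moves.
- robot.job_done(): hands the job in, once; it reports no verdict.
The state is a dict: "time": time; "q": joint angles; "qvel": joint speeds; "joint_torque": joint torques, N m; "tool_pos": TCP position; "tcp_rot": TCP orientation; "ft_force": force on the tool from outside, world axes, zero at the start; "torque": the same for the moment, N m; "gripper_width": finger opening in m.
Only numpy, scipy, OpenCV 4.12 (cv2) and the standard library are available. Lean on these libraries where they do the work, as an engineer would, in place of code of your own. Each camera call takes 0.05 s, during which the arm holds its last target.

### The job

Clamp the freshly glued front ring onto the lens in the bench air press. First prove the emergency stop: push the red mushroom in until it stays in, then turn it clockwise and let it spring back up. Then push the shuttle with the lens fully home under the ram, press the hand lever down until the gauge needle stands in the green band (about 15 N on the lens), never in the red, and finish still holding it there, since the press opens when the lever is let go; leave the other things on the bench where they are.

Things in the scene. Friction and masses are not known exactly. Their poses are not given: they have to be found in the camera images.
- estop_top (a point): centre of the top of the red mushroom head of the emergency stop: round, 40 mm diameter, 14 mm thick at its rim, 16 at the middle. It stands on a yellow box 86 x 84 mm whose lid (68 mm above the table) is 30 mm below this point with the head up, 23.5 mm with it in. The station is fixed, at one of two places left of the press, the cup at the other. z points up
- estop (a joint): how far the mushroom head is pushed in, m: 0 = up, 0.0065 = fully in. Going in takes 5 N at first and 8 N at the bottom; it then stays in by itself (friction latch) until the head is turned; turned by 0.6 rad or more it springs up as soon as the fingers no longer hold it down
- estop_knob (a joint): turn of the mushroom head, rad, clockwise seen from above: 0 = rest, 0.9 = end stop. About 0.8 rad resets it. Resists with up to 0.25 N m and creeps back to 0 within about 2 s when let go
- press: bench air press, fixed. Origin on the table under the axis of the ram; its x axis points along the shuttle's way in (away from the robot), y to its left, z up. Base 250 x 250 mm, two posts 22 mm thick at y = +-105 mm, crosshead 62 mm deep (x) and 262 mm wide spanning z = 187 to 211 mm, air cylinder on it up to 306 mm above the table, gauge on top of the crosshead at its left. Lever at its right side
- shuttle (a joint): how far the shuttle is pushed in along the press's +x, m: 0 = out (start), 0.080 = fully home under the ram, against the stop. It slides with about 3 N and stays where it is left
- shuttle_handle (a point): middle of the black bar handle at the front of the shuttle: a bar 12 mm thick, 84 mm long along the press's y, 70 mm above the table, on two legs; it can be pushed from its front side. It moves with the shuttle; the lens stands 100 mm behind it (+x of the press). Home, it lies 100 mm in front of the ram axis
- lens: black camera lens with a bright front ring, 72 mm diameter, 64 mm high, standing loose in a 10 mm high ring nest (2 mm play) on the shuttle plate. Origin at the centre of its underside, 36 mm above the table; z up
- pad: round black rubber pad, 68 mm diameter, sprung (1.5 N/mm) under the ram. Origin at the centre of its underside, 112 mm above the table at rest, 12 mm above the lens; it goes down 5 mm per 0.1 rad of the lever's turn
- lever: hand lever, 12 mm steel arm with a ball. Origin on its pivot axis, 115 mm above the table; turns about the press's y axis. Pressed angle q: 0 at rest, 0.70 rad at its end; spring return. Drives the ram 50 mm down per rad: pad meets lens at q = 0.24; 0.40 to 0.48 is green and clamps with 12 to 18 N; red from 0.56 (24 N). At the ball: 3 N at first, 11 N at 0.44. Nothing is under arm and ball
- lever_ball (a point): centre of the blue ball (34 mm diameter), 120 mm from the pivot axis on the robot's side of it (press -x). The arm rises from pivot to ball by 0.35 rad at rest, by 0.35 - q when pressed by q. Moves with the lever
- gauge_face (a point): centre of the white face (66 mm, facing up) of the cylinder's pressure gauge on top of the crosshead, 233 mm above the table. The needle turns clockwise, 6 rad per rad of the lever: it points to the robot's left front at rest, away from the robot (press +x) a little short of the green band, then comes the red sector on the right
- gauge (a joint): gauge needle, rad, clockwise from rest, 6 times the lever's pressed angle q: 2.4 to 2.88 is green (middle 2.64), 3.36 and above is red
- cup: orange paper cup, 74 mm wide, 88 mm tall, bystander; origin under its centre
- duster: air duster can, 62 mm wide, 190 mm tall, bystander; origin under its centre
- spare_lens: all-black lens, 72 mm wide, 64 mm tall, standing on the table at the left, bystander; origin under its centre
- lens_cap: black lens cap, 68 mm wide, 8 mm thick, lying on the table, bystander; origin under its centre
- brush: wooden brush, 160 mm, lying on the table, bystander
- tray: grey parts tray 110 x 150 x 30 mm, bystander; origin under its centre
- camera: black camera body 135 mm wide, 97 mm tall, bystander; origin under its centre
Mind the look-alikes: they are no part of the job. Of the things like the part that bears estop_top, leave any that is pink or purple; of the rest the smaller one is meant.

How it is judged:
By the outcome, as a careful person would: the job done as asked, in the order asked, and still so for the second after the job is handed in, while the arm keeps its last pose, push and grip.
It also fails if it takes over 56 s, if anything falls off the work surface, if the arm or the gripper's body presses on something with over 40 N, if the wrist force passes 120 N, or if a joint passes its speed limit or range.

## Working session

There is one attempt and no reset: what is moved stays moved. The work goes in short steps, each a Python script; the robot and the scene stay as the last script left them, time stands still between calls to the robot, and variables do not carry over. Pictures are saved under pics/ and viewed, and the job is handed in when it is done.

```bash
ls; mkdir -p pics
python3 - <<'E'
from plant import robot
import cv2
for n in("side","top","wrist"):
    c=robot.get_calibration(n); print(n,c)
    cv2.imwrite(f"pics/{n}0.png",robot.grab_frame(n))
o=robot.observe();print(o["time"],o["tool_pos"],o["tcp_rot"],o["gripper_width"],robot.tip_reach)
E
```

```text
pics
side {'vertical_fov': 46.79466962073291, 'cx': 312.0792255133234, 'cy': 203.9234819026583, 'k1': -0.07877507025809626, 'rvec': array([ 2.28817012, -0.65310942,  0.28026341]), 'tvec': array([-0.4300877 ,  0.30557877,  1.15750092])}
top {'vertical_fov': 43.12667746319965, 'cx': 319.81131603424694, 'cy': 194.96688426494026, 'k1': -0.14618328052246715, 'rvec': array([ 2.14587792, -2.10137116,  0.19821138]), 'tvec': array([-0.03426124,  0.5080443 ,  1.59265956])}
wrist {'vertical_fov': 60.13890105151768, 'cx': 320.0442010328595, 'cy': 198.5997403571673, 'k1': -0.06507121642393938, 'rvec': array([-2.44579107, -1.53769573, -0.22081314]), 'tvec': array([-0.59948189, -0.03709284,  0.37963011])}
0.15 [0.26020454 0.54043711 0.30330622] [-1.79942870e+02 -1.28757793e-02  1.54285014e+02] 0.08519787835255119 0.0726
```

View pics/top0.png

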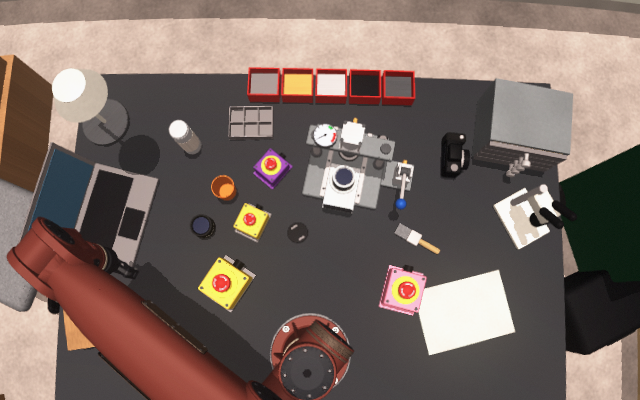

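View pics/side0.png

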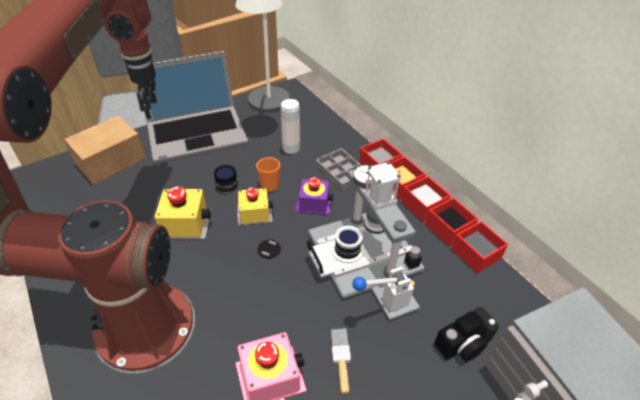

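View pics/wrist0.png

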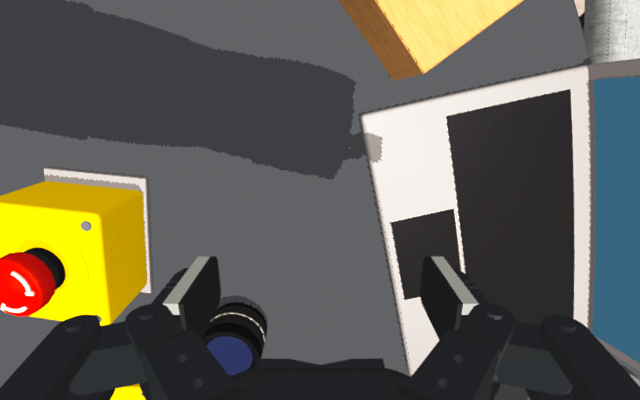

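Top view candidates for the e-stop: large yellow (222,283), small yellow (250,220), purple (271,166) and pink (407,290). The non-pink/purple, smaller one is at top (250,220), side (252,193). The press is at top (345,170), the lever ball at top (401,203) and side (359,284). I'll enlarge these to check.

Run:
```python
import cv2
t=cv2.imread("pics/top0.png");s=cv2.imread("pics/side0.png")
def crop(im,x,y,w,h,f,n):
    cv2.imwrite(n,cv2.resize(im[y:y+h,x:x+w],None,fx=f,fy=f,interpolation=cv2.INTER_CUBIC))
crop(t,190,145,100,100,6,"pics/c1.png")
crop(t,290,110,130,100,6,"pics/c2.png")
crop(s,220,140,130,100,6,"pics/c3.png")
crop(s,300,150,130,180,3.3,"pics/c4.png")
```

```text
(no output)
```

View pics/c1.png

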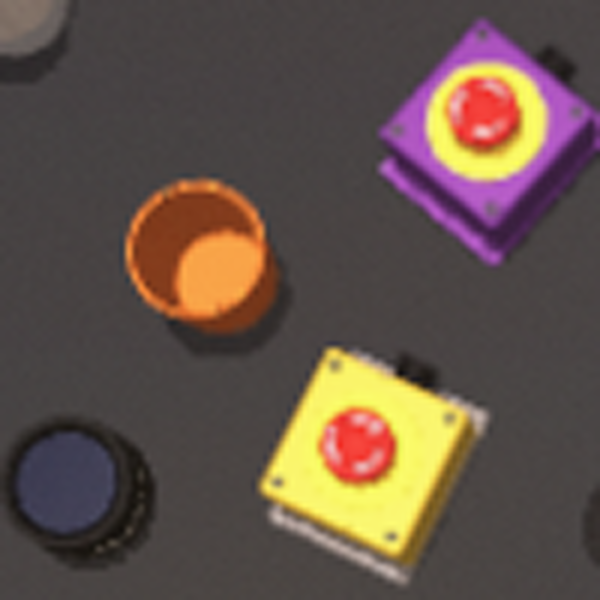

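View pics/c2.png

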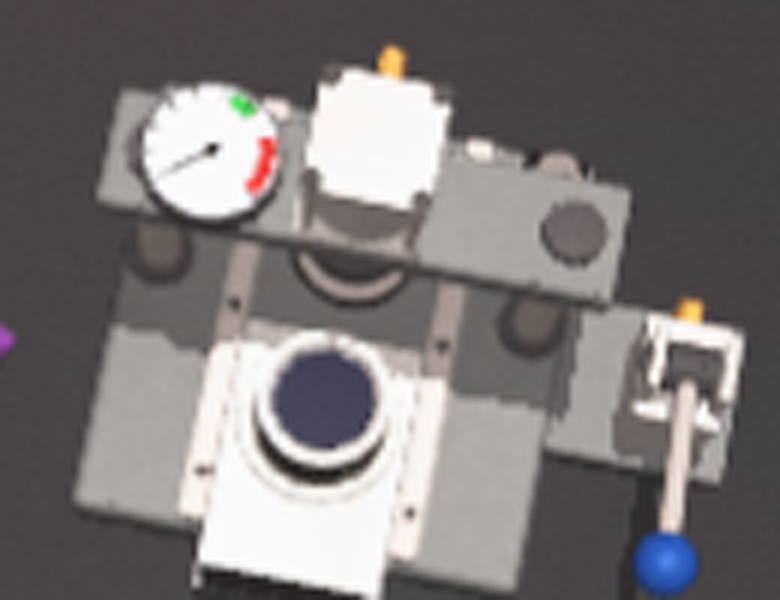

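View pics/c3.png

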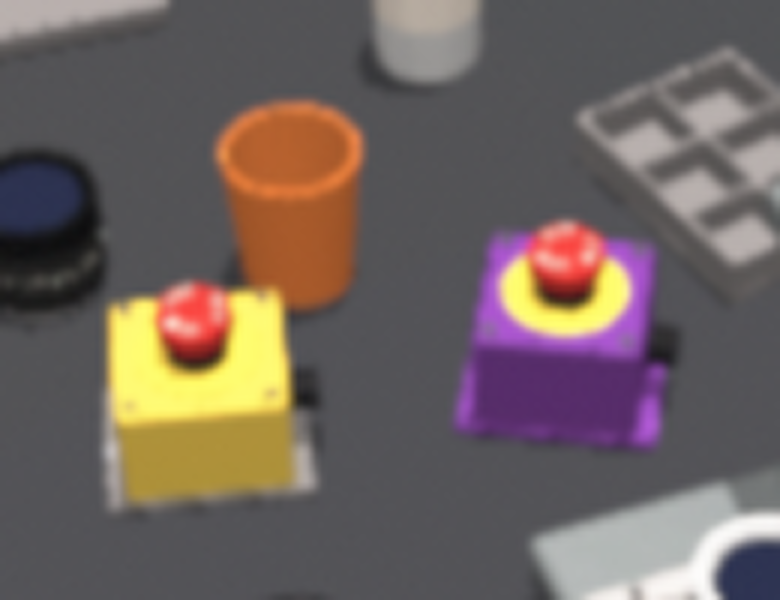

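View pics/c4.png

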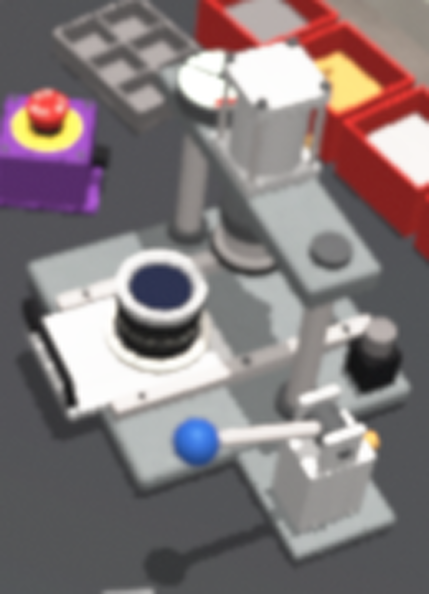

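```bash
cat > h.py <<'E'
import numpy as np, cv2
from plant import robot
def cam(name,cal=None):
    c=cal or robot.get_calibration(name)
    f=200/np.tan(np.radians(c["vertical_fov"])/2)
    K=np.array([[f,0,c["cx"]],[0,f,c["cy"]],[0,0,1]]);D=np.array([c["k1"],0,0,0,0.])
    R=cv2.Rodrigues(np.array(c["rvec"],float))[0];t=np.array(c["tvec"],float)
    return K,D,R,t
def ray(C,uv):
    K,D,R,t=C
    p=cv2.undistortPointsIter(np.array([[uv]],float),K,D,None,None,(3,100,1e-12))[0,0]
    d=R.T@np.array([p[0],p[1],1.]);return -R.T@t,d/np.linalg.norm(d)
def onz(C,uv,z):
    o,d=ray(C,uv);return o+d*(z-o[2])/d[2]
def tri(obs):
    A=np.zeros((3,3));b=np.zeros(3)
    for C,uv in obs:
        o,d=ray(C,uv);P=np.eye(3)-np.outer(d,d);A+=P;b+=P@o
    x=np.linalg.solve(A,b)
    return x,[float(np.linalg.norm((np.eye(3)-np.outer(ray(C,uv)[1],ray(C,uv)[1]))@(x-ray(C,uv)[0]))) for C,uv in obs]
def proj(C,X):
    K,D,R,t=C
    return cv2.projectPoints(np.array(X,float).reshape(-1,3),cv2.Rodrigues(R)[0],t,K,D)[0].reshape(-1,2)
E
python3 - <<'E'
from h import *
np.set_printoptions(precision=4,suppress=True)
T=cam("top");S=cam("side")
def t6(x,y,ox,oy,f): return ((x+.5)/f-.5+ox,(y+.5)/f-.5+oy)
a=lambda x,y:t6(x,y,190,145,6);b=lambda x,y:t6(x,y,290,110,6);c=lambda x,y:t6(x,y,220,140,6);d=lambda x,y:t6(x,y,300,150,3.3)
print("estop",tri([(T,a(359,445)),(S,c(194,318))]))
print("ball",tri([(T,b(666,563)),(S,d(196,440))]))
print("gauge",tri([(T,b(211,149)),(S,d(208,82))]))
print("lenstop",tri([(T,b(325,400)),(S,d(162,287))]), onz(T,b(325,400),.1))
X=[onz(T,b(*p),.211) for p in[(98,205),(608,305),(630,187),(122,90)]]
print(np.array(X)); X=np.array(X);print(X.mean(0),np.linalg.norm(X[0]-X[1]),np.linalg.norm(X[1]-X[2]))
l=((X[0]-X[1])+(X[3]-X[2]));print("y axis deg",np.degrees(np.arctan2(-l[0],l[1])))
E=[onz(T,a(*p),.068) for p in[(335,348),(472,410),(404,558),(261,490)]];print(np.array(E),np.mean(E,0))
print("cup",onz(T,a(197,250),.088),"spare",onz(T,a(65,482),.064),"cap",onz(T,(298,233),.008),"duster",onz(T,(179,128),.19))
E
```

```text
estop (array([0.4193, 0.1953, 0.0923]), [0.0004688929979043417, 0.00046889299790434786])
ball (array([ 0.4663, -0.2679,  0.1596]), [0.00046956239338162066, 0.0004695623933816541])
gauge (array([ 0.6499, -0.0321,  0.2311]), [0.006138429655354559, 0.00613842965535449])
lenstop (array([ 0.5613, -0.0983,  0.0969]), [0.00010237936228765478, 0.00010237936228759804]) [ 0.5605 -0.0981  0.1   ]
[[ 0.6319  0.0206  0.211 ]
 [ 0.5864 -0.2323  0.211 ]
 [ 0.6474 -0.2439  0.211 ]
 [ 0.692   0.0102  0.211 ]]
[ 0.6394 -0.1114  0.211 ] 0.2569538426714053 0.06206289764636284
y axis deg -10.079385946197412
[[0.475  0.2138 0.068 ]
 [0.4432 0.1392 0.068 ]
 [0.3636 0.1722 0.068 ]
 [0.3978 0.2497 0.068 ]] [0.4199 0.1937 0.068 ]
cup [0.5227 0.2871 0.088 ] spare [0.4    0.3561 0.064 ] cap [0.3878 0.0453 0.008 ] duster [0.682  0.4131 0.19  ]
```

Run:
```python
from h import *
np.set_printoptions(precision=1,suppress=True)
for y in range(-180,180,30):
    for p in([.4195,.195,.23],[.4195,.195,.145]):
        q=robot.ik(p,[180,0,y]); print(y,None if q is None else np.array(q))
```

```text
-180 [  8.7 -18.7 -25.1  83.6   0.    8.7]
-180 [  8.7 -17.  -32.6  74.4   0.    8.7]
-150 [  8.7 -18.7 -25.1  83.6   0.  -21.3]
-150 [  8.7 -17.  -32.6  74.4   0.  -21.3]
-120 [  8.7 -18.7 -25.1  83.6   0.  -51.3]
-120 [  8.7 -17.  -32.6  74.4   0.  -51.3]
-90 [  8.7 -18.7 -25.1  83.6   0.  -81.3]
-90 [  8.7 -17.  -32.6  74.4   0.  -81.3]
-60 [   8.7  -18.7  -25.1   83.6    0.  -111.3]
-60 [   8.7  -17.   -32.6   74.4    0.  -111.3]
-30 [   8.7  -18.7  -25.1   83.6    0.  -141.3]
-30 [   8.7  -17.   -32.6   74.4    0.  -141.3]
0 [   8.7  -18.7  -25.1   83.6    0.  -171.3]
0 [   8.7  -17.   -32.6   74.4    0.  -171.3]
30 [  8.7 -18.7 -25.1  83.6   0.  158.7]
30 [  8.7 -17.  -32.6  74.4   0.  158.7]
60 [  8.7 -18.7 -25.1  83.6   0.  128.7]
60 [  8.7 -17.  -32.6  74.4   0.  128.7]
90 [  8.7 -18.7 -25.1  83.6   0.   98.7]
90 [  8.7 -17.  -32.6  74.4   0.   98.7]
120 [  8.7 -18.7 -25.1  83.6   0.   68.7]
120 [  8.7 -17.  -32.6  74.4   0.   68.7]
150 [  8.7 -18.7 -25.1  83.6   0.   38.7]
150 [  8.7 -17.  -32.6  74.4   0.   38.7]
```

Run:
```python
from h import *
np.set_printoptions(precision=4,suppress=True)
robot.move_pose([.4195,.195,.26],[180,0,150])
im=robot.grab_frame("wrist");C=cam("wrist")
print(proj(C,[[.4193,.1953,.098],[.4193,.1953,.068]]))
import pickle;pickle.dump(C,open("w1.pkl","wb"))
cv2.imwrite("pics/w1.png",im)
robot.set_gripper(0)
o=robot.observe();print(o["time"],o["tool_pos"],o["tcp_rot"],o["ft_force"],o["gripper_width"])
cv2.imwrite("pics/w2.png",robot.grab_frame("wrist"))
```

```text
[[319.096  203.3232]
 [319.1955 192.0142]]
2.3917 [0.4195 0.195  0.26  ] [-179.9997    0.0002  149.9933] [ 0.1751 -0.3325  0.6667] -5.502135603382721e-06
```

View pics/w1.png

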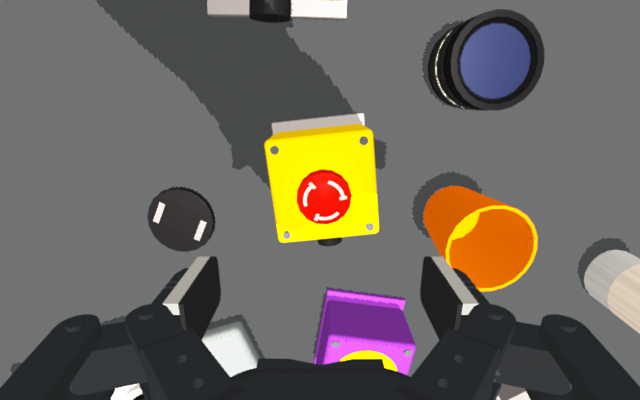

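View pics/w2.png

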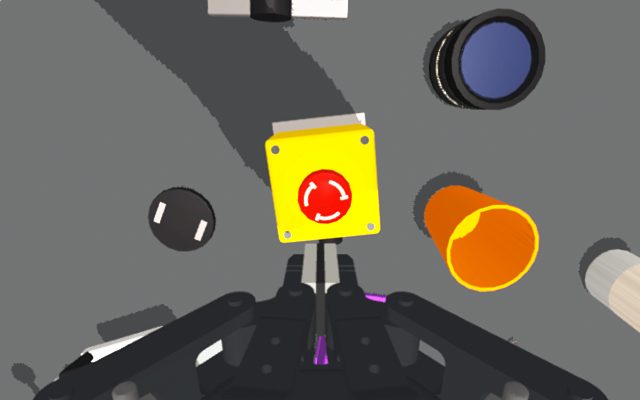

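The wrist view shows the small yellow box with the red mushroom at (324,196), with the cup at (480,240) and the purple one near the bottom. The prediction was (319,203), so I'm a few mm off and will triangulate again with this view.

Run:
```python
from h import *
import pickle
np.set_printoptions(precision=4,suppress=True)
W=pickle.load(open("w1.pkl","rb"));T=cam("top");S=cam("side")
t=(T,(249.4,218.75));s=(S,(252,192.6));w=(W,(324,196))
print(W[3],-W[2].T@W[3])
for o in([t,s,w],[t,w],[s,w]): print(tri(o))
for z in(.091,.098): print(z,onz(W,w[1],z),onz(T,t[1],z))
L=[onz(W,p,.068) for p in[(275,150),(363.5,140.5),(370,227),(287,235)]];print(np.array(L),np.mean(L,0))
```

```text
[-0.379  -0.2796  0.262 ] [0.3568 0.232  0.3307]
(array([0.4199, 0.198 , 0.0882]), [0.002204686288759972, 0.000989328321183577, 0.0019236346495861614])
(array([0.4223, 0.1978, 0.0744]), [9.448082582498299e-05, 9.448082582493153e-05])
(array([0.4199, 0.1995, 0.0878]), [0.0008883397810967565, 0.0008883397810968953])
0.091 [0.4181 0.2    0.091 ] [0.4199 0.1954 0.091 ]
0.098 [0.4164 0.201  0.098 ] [0.419  0.1944 0.098 ]
[[0.3737 0.1827 0.068 ]
 [0.401  0.2446 0.068 ]
 [0.4655 0.2164 0.068 ]
 [0.4378 0.1542 0.068 ]] [0.4195 0.1995 0.068 ]
```

Run:
```python
from h import *
import pickle
np.set_printoptions(precision=4,suppress=True)
robot.move_pose([.4195,.195,.26],[180,0,30])
robot.pause(.1)
C=cam("wrist");im=robot.grab_frame("wrist")
pickle.dump(C,open("w3.pkl","wb"))
o=robot.observe();print(o["time"],o["tool_pos"],o["tcp_rot"])
cv2.imwrite("pics/w3.png",im)
hsv=cv2.cvtColor(im,cv2.COLOR_BGR2HSV)
```

```text
4.4083 [0.4195 0.195  0.26  ] [179.9973  -0.0024  30.0217]
```

View pics/w3.png

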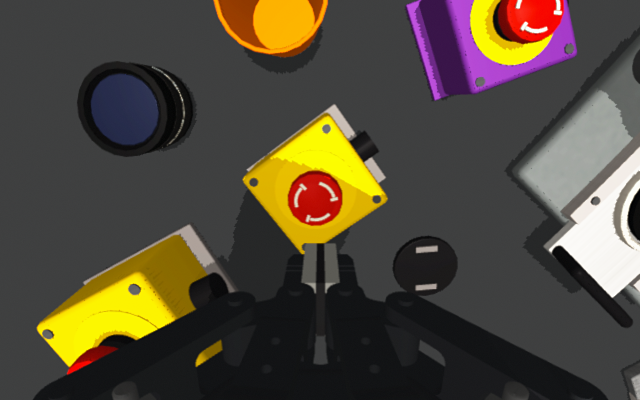

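In this view the mushroom is at (315,198).

Run:
```python
from h import *
import pickle
np.set_printoptions(precision=4,suppress=True)
W1=pickle.load(open("w1.pkl","rb"));W3=pickle.load(open("w3.pkl","rb"));T=cam("top");S=cam("side")
t=(T,(249.4,218.75));s=(S,(252,192.6));a=(W1,(324.3,196.3));b=(W3,(315.3,198))
print(tri([a,b]),tri([t,s]),tri([t,s,a,b]))
z=.092;m1=onz(*a,z)[:2];m2=onz(*b,z)[:2];print(m1,m2,onz(*t,z),onz(*s,z))
Rz=lambda d:np.array([[np.cos(d),-np.sin(d)],[np.sin(d),np.cos(d)]])
A=np.vstack([np.hstack([np.eye(2),Rz(np.radians(150))]),np.hstack([np.eye(2),Rz(np.radians(30))])])
x=np.linalg.solve(A,np.r_[m1,m2]);print("P",x[:2],"bias",x[2:])
```

```text
(array([0.4189, 0.1993, 0.0894]), [0.0005837000950548074, 0.0005837000950548235]) (array([0.4195, 0.1953, 0.092 ]), [0.00034690142986697117, 0.00034690142986699675]) (array([0.4196, 0.1981, 0.0887]), [0.0024554393486970537, 0.0008160460340608908, 0.0017515562802952966, 0.0010340229568375416])
[0.4182 0.2002] [0.4196 0.1991] [0.4198 0.1952 0.092 ] [0.4191 0.1955 0.092 ]
P [0.4185 0.1993] bias [ 0.0008 -0.0007]
```

Run:
```python
from h import *
import pickle
np.set_printoptions(precision=1,suppress=True)
for n,y in(("w1",150),("w3",30)):
    W=pickle.load(open(n+".pkl","rb"))
    c,s=np.cos(np.radians(y)),np.sin(np.radians(y))
    ex=np.array([c,s,0])
    print(proj(W,[np.array([.4195,.195,.26-.0726])+ex*d for d in(-.011,0,.011)]))
im=cv2.imread("pics/w3.png")[180:300,250:390]
cv2.imwrite("pics/w3c.png",cv2.resize(im,None,fx=5,fy=5,interpolation=cv2.INTER_CUBIC))
```

```text
[[318.2 283.1]
 [318.2 262. ]
 [318.2 239.8]]
[[320.3 282.5]
 [320.3 261.3]
 [320.3 239. ]]
```

View pics/w3c.png

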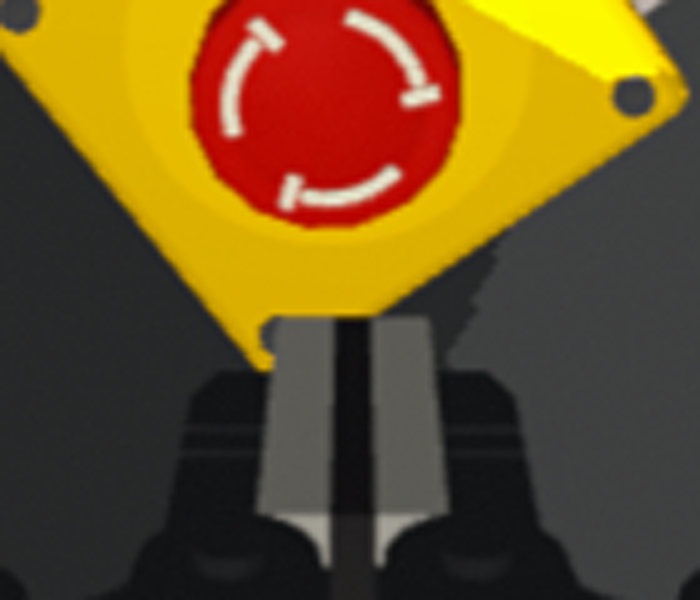

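Run:
```python
from h import *
import pickle
np.set_printoptions(precision=4,suppress=True)
robot.move_pose([.419,.198,.26],[180,0,150])
robot.line_to([.419,.198,.188])
robot.pause(.1)
C=cam("wrist");im=robot.grab_frame("wrist")
pickle.dump(C,open("w4.pkl","wb"))
o=robot.observe();print(o["time"],o["tool_pos"],o["ft_force"])
cv2.imwrite("pics/w4.png",cv2.resize(im[120:320,200:440],None,fx=3,fy=3,interpolation=cv2.INTER_CUBIC))
im=robot.grab_frame("side")
cv2.imwrite("pics/s4.png",cv2.resize(im[100:240,180:340],None,fx=4.5,fy=4.5,interpolation=cv2.INTER_CUBIC))
```

```text
7.0 [0.4197 0.1981 0.1893] [ 0.1755  0.1472 -0.6986]
```

View pics/w4.png

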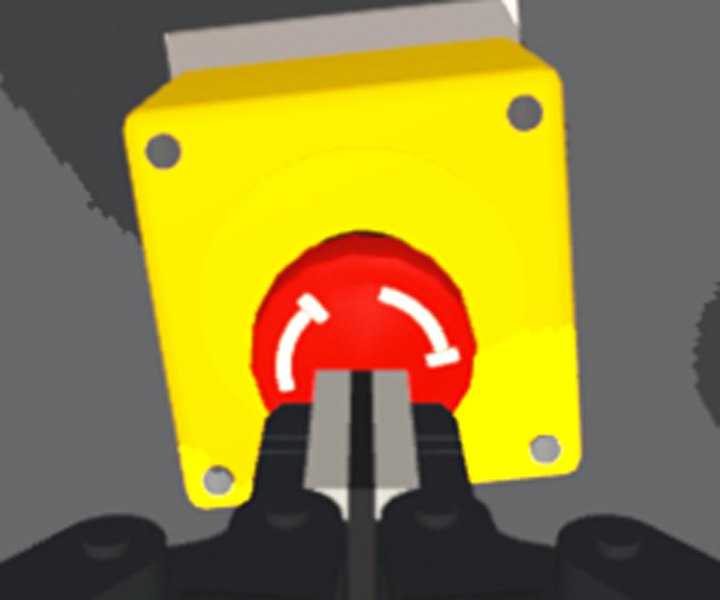

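View pics/s4.png

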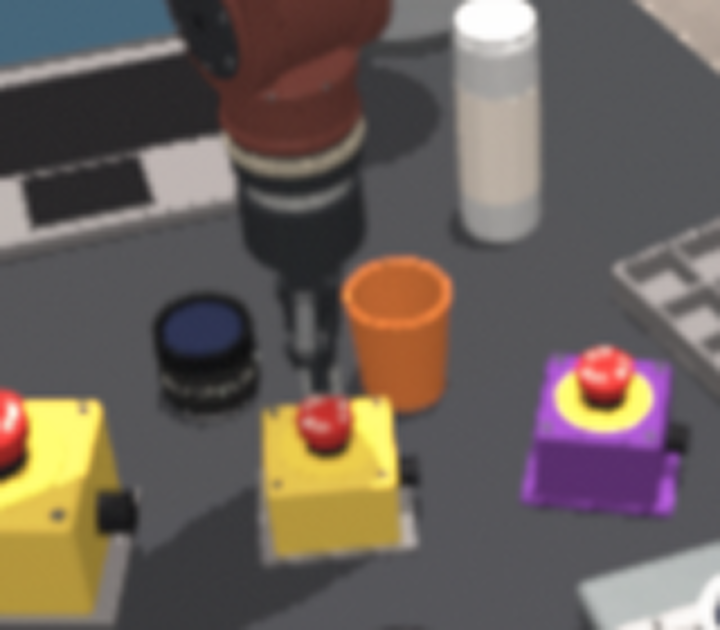

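The finger gap (361) lines up with the mushroom centre (364) across the jaws. Now the other axis.

Run:
```python
from h import *
import pickle
np.set_printoptions(precision=4,suppress=True)
W=pickle.load(open("w4.pkl","rb"))
o=robot.observe();p=o["tool_pos"]
c,s=np.cos(np.radians(150)),np.sin(np.radians(150));ex=np.array([c,s,0])
print(p,o["ft_force"],proj(W,[p-[0,0,.0726]+ex*d for d in(0,.009,.011)]))
for v in(235,231.5): print([onz(W,(321.3,v),z) for z in(.09,.094)])
for X in([.4195,.1955],[.4185,.1993],[.419,.198]): 
    a=np.array([[X[0]+.02*np.cos(t),X[1]+.02*np.sin(t),.090] for t in np.linspace(0,6.28,200)])
    P=(proj(W,a)-[200,120])*3; print(X,P.min(0),P.max(0))
```

```text
[0.4196 0.1981 0.1892] [ 0.2025 -0.3753  0.6593] [[319.5494 260.9363]
 [319.5456 242.8561]
 [319.5447 238.7494]]
[array([0.4186, 0.1998, 0.09  ]), array([0.4171, 0.2006, 0.094 ])]
[array([0.4168, 0.2008, 0.09  ]), array([0.4154, 0.2016, 0.094 ])]
[0.4195, 0.1955] [232.8644 252.8071] [458.3764 460.9408]
[0.4185, 0.1993] [248.0774 237.37  ] [474.6123 447.431 ]
[0.419, 0.198] [243.3277 243.4308] [469.4642 452.7364]
```

Run:
```python
from h import *
np.set_printoptions(precision=4,suppress=True)
p=[.4183,.1998]
robot.line_to(p+[.172],vel=.06)
g=robot.line_to(p+[.160],vel=.02,guard=16)
o=robot.observe();print(g,o["time"],o["tool_pos"],o["ft_force"])
robot.line_to(p+[.20],vel=.1)
robot.pause(.1)
im=robot.grab_frame("side")
cv2.imwrite("pics/s5.png",cv2.resize(im[150:240,200:340],None,fx=5,fy=5,interpolation=cv2.INTER_CUBIC))
im=robot.grab_frame("wrist")
cv2.imwrite("pics/w5.png",cv2.resize(im[120:320,200:440],None,fx=3,fy=3,interpolation=cv2.INTER_CUBIC))
o=robot.observe();print(o["time"],o["tool_pos"],o["ft_force"])
```

```text
True 7.95 [0.4186 0.1999 0.1641] [-0.6355  0.4633  7.3175]
8.6667 [0.4179 0.1998 0.1992] [-0.2788 -0.6317 -0.294 ]
```

View pics/s5.png

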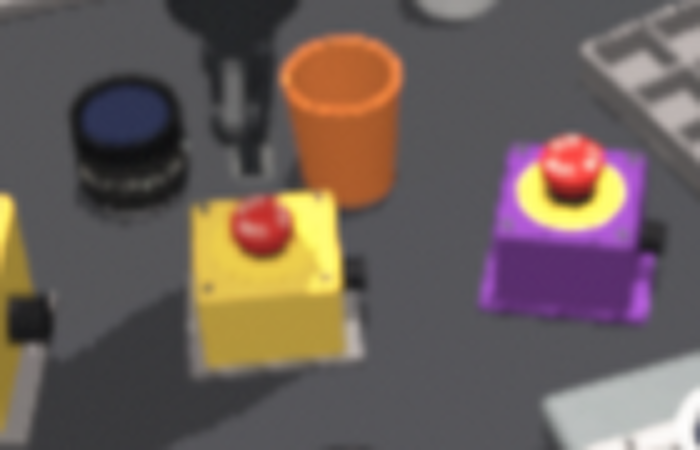

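View pics/w5.png

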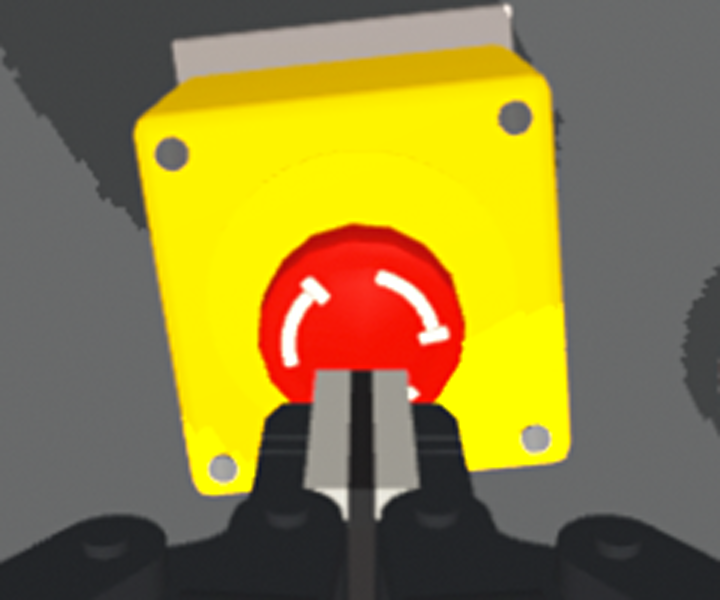

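Mushroom is in: stop at tip z 0.0915 and the side view shows the neck gone. Now I'll grip it, turn it clockwise and release.

Run:
```python
from h import *
np.set_printoptions(precision=4,suppress=True)
p=[.4183,.2]
robot.set_gripper(.085)
robot.line_to(p+[.146],vel=.1)
o=robot.observe();print(o["time"],o["tool_pos"],o["ft_force"])
robot.set_gripper(.02)
o=robot.observe();print(o["time"],o["gripper_width"],o["tool_pos"],o["ft_force"],o["torque"])
cv2.imwrite("pics/w6.png",robot.grab_frame("wrist"))
for y in range(145,100,-5):
    robot.move_pose(p+[.146],[180,0,y])
robot.move_pose(p+[.146],[180,0,100.5])
o=robot.observe();print(o["time"],o["tcp_rot"],o["ft_force"],o["torque"],o["gripper_width"])
cv2.imwrite("pics/w7.png",robot.grab_frame("wrist"))
robot.set_gripper(.085)
robot.line_to(p+[.21],vel=.15)
cv2.imwrite("pics/w8.png",robot.grab_frame("wrist"))
im=robot.grab_frame("side")
cv2.imwrite("pics/s8.png",cv2.resize(im[150:240,200:340],None,fx=5,fy=5,interpolation=cv2.INTER_CUBIC))
o=robot.observe();print(o["time"],o["tcp_rot"],o["ft_force"])
a=[cv2.imread(f"pics/w{i}.png") for i in(6,7,8)]
cv2.imwrite("pics/w678.png",np.vstack([np.hstack([x[100:390,130:510] for x in a[:2]]),np.hstack([a[2][100:390,130:510],cv2.resize(cv2.imread("pics/s8.png"),(380,290))])]))
```

```text
10.1417 [0.4185 0.2    0.1464] [-0.7637 -0.1265  0.016 ]
10.65 0.03726687248509235 [0.4183 0.1996 0.1469] [-3.7904 -4.0083  8.8481] [-0.9318  1.0018  0.0184]
13.2 [179.9416   0.0413 100.4742] [-1.5964 -1.2967  6.0448] [-0.3891  0.4325  0.1632] 0.03746577964685582
14.45 [-179.8883   -0.0048  100.4984] [ 0.0885  0.1101 -0.5053]
```

View pics/w678.png

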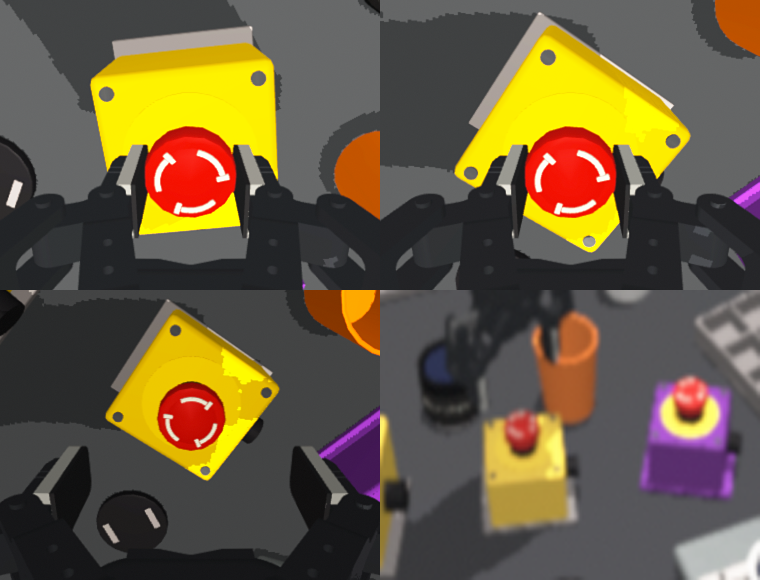

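The head turned with the fingers and is up again: the neck is visible and the arrows have rotated. Next, the shuttle.

Run:
```python
from h import *
import pickle
np.set_printoptions(precision=4,suppress=True)
robot.line_to([.4183,.2,.25],vel=.2)
robot.set_gripper(0)
robot.move_pose([.425,-.074,.22],[180,0,170])
robot.pause(.15)
C=cam("wrist");im=robot.grab_frame("wrist");pickle.dump(C,open("w9.pkl","wb"))
cv2.imwrite("pics/w9.png",im)
o=robot.observe();print(o["time"],o["tool_pos"],o["tcp_rot"],o["q"])
u=np.array([np.cos(np.radians(-10.1)),np.sin(np.radians(-10.1))])
v=np.array([-u[1],u[0]]);O=np.array([.6395,-.112])
for n,x,y,z in(("handleL",-.186,.042,.076),("handleR",-.186,-.042,.076),("lens",-.08,0,.1)):
    print(n,proj(C,[*(O+u*x+v*y),z]))
print("ball",proj(C,[.4663,-.2679,.1596]))
```

```text
17.3917 [ 0.4251 -0.0736  0.2201] [179.9983   0.0055 170.0269] [-27.3102 -24.6759 -30.7656  83.9055   0.0033 -17.3371]
handleL [[380.9106 255.6221]]
handleR [[258.0048 255.3165]]
lens [[319.1065 403.601 ]]
ball [[-21.4443 389.7271]]
```

View pics/w9.png

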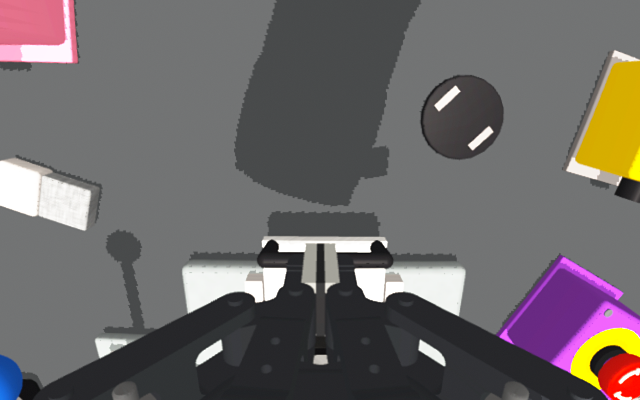

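The handle centre in this view is at (325,259), against a predicted column of 319.5. So the press is about 4 mm further +y than the fixed cameras said, the same offset as at the e-stop. Pushing now.

```bash
cat >> h.py <<'E'
u=np.array([np.cos(np.radians(-10.1)),np.sin(np.radians(-10.1))])
v=np.array([-u[1],u[0]]);O=np.array([.6395,-.108])
def P(x,y,z): return [*(O+u*x+v*y),z]
def toP(p): d=np.array(p[:2])-O;return d@u,d@v,p[2]
E
python3 - <<'E'
from h import *
np.set_printoptions(precision=4,suppress=True)
robot.line_to(P(-.222,0,.22),vel=.15)
robot.line_to(P(-.222,0,.1326),vel=.15)
print(toP(robot.observe()["tool_pos"]))
g1=robot.line_to(P(-.145,0,.1326),vel=.06,guard=15)
o=robot.observe();print(g1,o["time"],toP(o["tool_pos"]),o["ft_force"])
g=robot.line_to(P(-.108,0,.1326),vel=.03,guard=15)
o=robot.observe();print(g,o["time"],toP(o["tool_pos"]),o["ft_force"])
cv2.imwrite("pics/w10.png",robot.grab_frame("wrist"))
im=robot.grab_frame("side")
cv2.imwrite("pics/s10.png",cv2.resize(im[150:330,290:440],None,fx=3.3,fy=3.3,interpolation=cv2.INTER_CUBIC))
E
```

```text
(np.float64(-0.2216588576654979), np.float64(-0.00011461909944645084), np.float64(0.13332451398773615))
False 19.8083 (np.float64(-0.14496376305295608), np.float64(0.00010127849698352913), np.float64(0.13265967314532232)) [0.3285 0.2538 0.542 ]
True 20.7333 (np.float64(-0.11610909950920885), np.float64(0.00011674464739582075), np.float64(0.13191923117225565)) [0.4555 0.6421 0.6437]
```

View pics/s10.png

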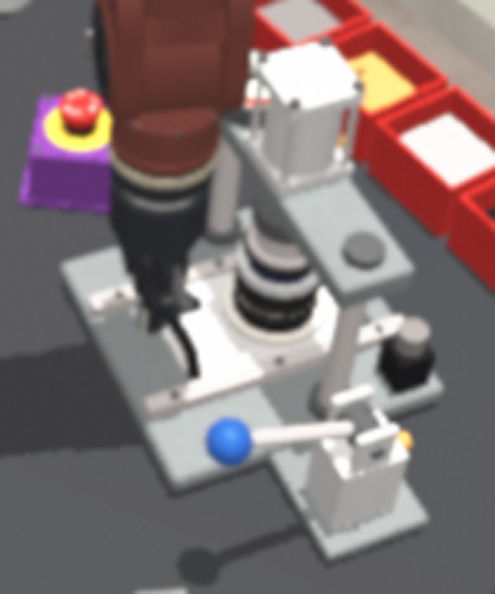

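View pics/w10.png

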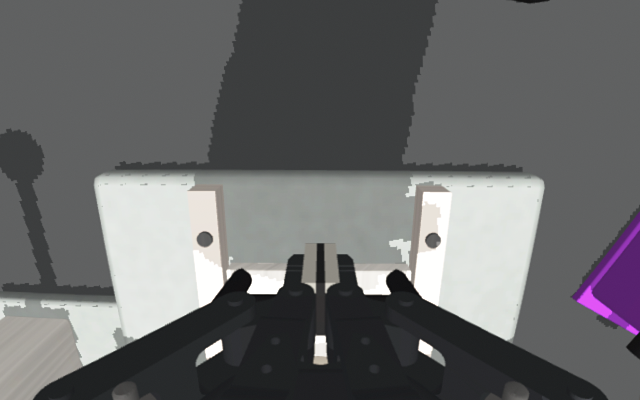

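Run:
```python
from h import *
np.set_printoptions(precision=4,suppress=True)
g=robot.line_to(P(-.108,0,.1326),vel=.015,guard=18)
o=robot.observe();print(g,o["time"],toP(o["tool_pos"]),o["ft_force"])
robot.line_to(P(-.145,0,.1326),vel=.1)
robot.line_to(P(-.16,0,.25),vel=.2)
# above the ball, front-high for a look
b=toP([.4663,-.2639,.16]);print(b)
robot.move_pose(P(b[0]-.0,b[1],.270),[180,0,170])
robot.pause(.15)
import pickle
C=cam("wrist");im=robot.grab_frame("wrist");pickle.dump(C,open("w11.pkl","wb"))
cv2.imwrite("pics/w11.png",im)
im=robot.grab_frame("top")
cv2.imwrite("pics/t11.png",cv2.resize(im[110:230,280:430],None,fx=5,fy=5,interpolation=cv2.INTER_CUBIC))
im=robot.grab_frame("side")
cv2.imwrite("pics/s11.png",cv2.resize(im[150:330,290:440],None,fx=3.3,fy=3.3,interpolation=cv2.INTER_CUBIC))
o=robot.observe();print(o["time"],o["tool_pos"],toP(o["tool_pos"]),o["q"])
print(proj(C,[[.4663,-.2679,.1596],[.4663,-.2639,.158]]))
```

```text
True 21.2 (np.float64(-0.1156428266243535), np.float64(0.0003441485208007861), np.float64(0.13109243387938524)) [-0.042  -0.7292 -0.1208]
(np.float64(-0.14317627817383158), np.float64(-0.18385756271714687), 0.16)
23.45 [ 0.4666 -0.263   0.27  ] (np.float64(-0.14303427289788528), np.float64(-0.1828878633807108), np.float64(0.2699605791354962)) [-43.4084  -5.5532  -9.4957  86.0585   0.0026 -33.4943]
[[310.2884 232.0327]
 [317.3308 229.8378]]
```

View pics/w11.png

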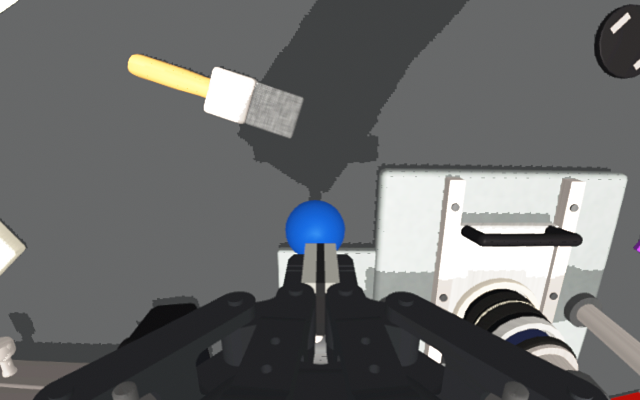

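View pics/t11.png

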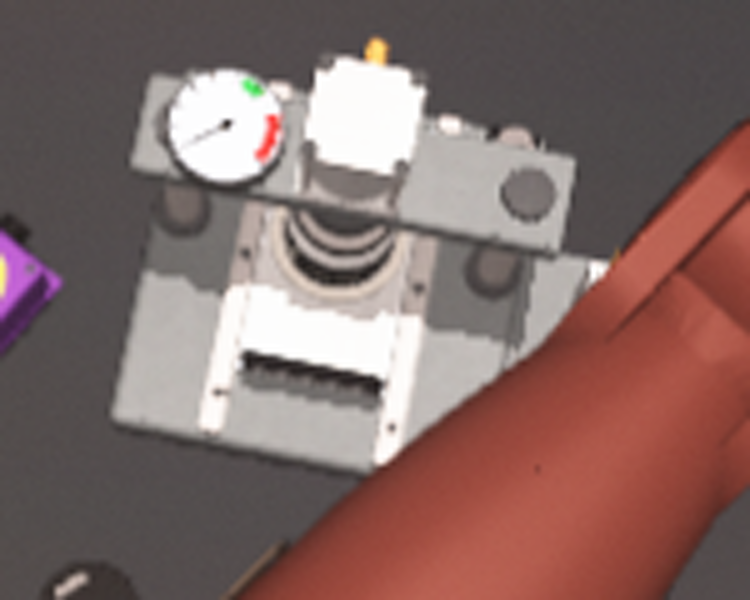

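View pics/s11.png

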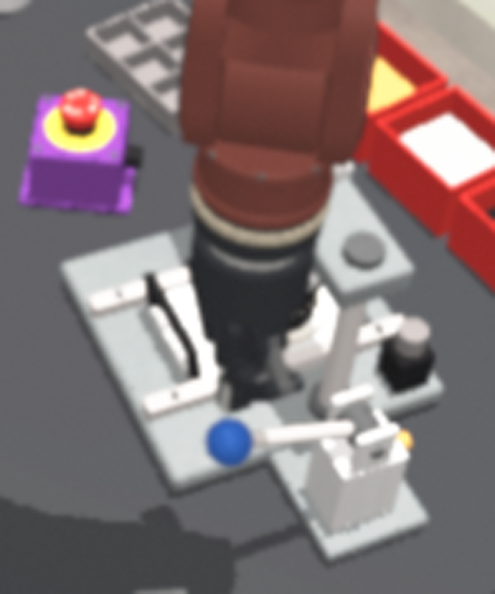

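Shuttle is home, gauge is readable in the top view (face centre at crop (227,125), needle at rest), and the ball is at wrist (315.5,229.5). Next: touch the ball and press along its arc.

```bash
cat >> h.py <<'E'
B=toP([.4663,-.2655,0])
def lev(q,dz=0.): # TCP pose pushing on ball top
    a=.35-q
    return P(B[0]+.12*(np.cos(.35)-np.cos(a)),B[1],.115+.12*np.sin(a)+.017+.0726+dz)
E
python3 - <<'E'
from h import *
np.set_printoptions(precision=4,suppress=True)
robot.line_to(lev(0,.012),vel=.08)
robot.pause(.1)
cv2.imwrite("pics/w12.png",robot.grab_frame("wrist"))
g=robot.line_to(lev(0,-.012),vel=.02,guard=2.5)
o=robot.observe();print(g,o["time"],toP(o["tool_pos"]),o["ft_force"],lev(0))
cv2.imwrite("pics/w13.png",robot.grab_frame("wrist"))
a=[cv2.imread(f"pics/w{i}.png")[130:390,180:460] for i in(12,13)]
cv2.imwrite("pics/w1213.png",cv2.resize(np.hstack(a),None,fx=1.4,fy=1.4))
E
```

```text
True 24.625 (np.float64(-0.14324812076744742), np.float64(-0.18537563270093033), np.float64(0.24418640883676124)) [-0.4025 -0.7713  1.4089] [np.float64(0.4663), np.float64(-0.2655), np.float64(0.24574773689465418)]
```

View pics/w1213.png

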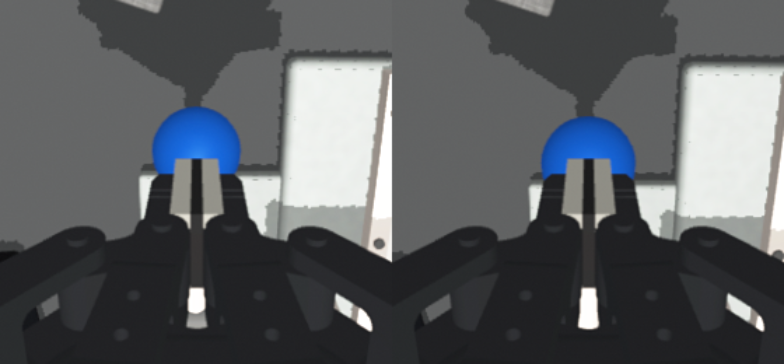

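Run:
```python
from h import *
np.set_printoptions(precision=4,suppress=True)
for q in(.08,.16,.24,.30,.35,.39,.41): robot.line_to(lev(q,-.001),vel=.06)
robot.pause(.1)
im=robot.grab_frame("top")
o=robot.observe();p=o["tool_pos"]
print(o["time"],toP(p),o["ft_force"],"q est",.35-np.arcsin((p[2]-.0726-.017-.115+.001)/.12))
cv2.imwrite("pics/t14.png",cv2.resize(im[115:165,300:370],None,fx=11,fy=11,interpolation=cv2.INTER_CUBIC))
cv2.imwrite("pics/w14.png",robot.grab_frame("wrist"))
```

```text
26.7583 (np.float64(-0.14974144590623628), np.float64(-0.18580754313388836), np.float64(0.1978620640697312)) [-3.4142 -1.0122 10.0056] q est 0.39783437252013454
```

View pics/t14.png

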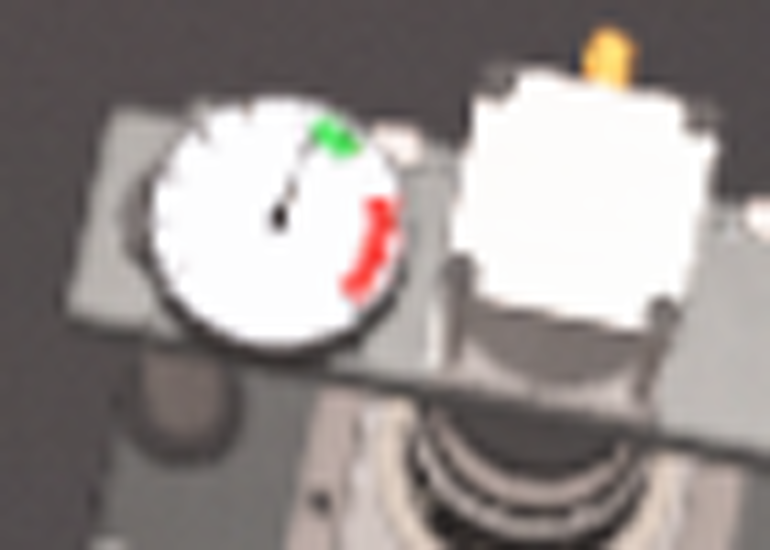

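View pics/w14.png

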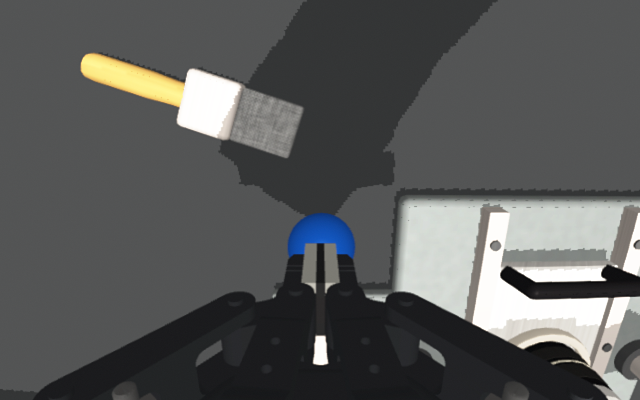

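The needle tip is at (313,137), right at the lower edge of the green band, which runs from about (318,130) to (352,150). It needs about 0.04 rad more.

Run:
```python
from h import *
np.set_printoptions(precision=4,suppress=True)
robot.line_to(lev(.452,-.001),vel=.03)
robot.pause(.5)
im=robot.grab_frame("top")
o=robot.observe();p=o["tool_pos"]
print(o["time"],toP(p),o["ft_force"],"q est",.35-np.arcsin((p[2]-.0726-.017-.115+.001)/.12))
cv2.imwrite("pics/t15.png",cv2.resize(im[115:165,300:370],None,fx=11,fy=11,interpolation=cv2.INTER_CUBIC))
cv2.imwrite("pics/t15f.png",im)
cv2.imwrite("pics/w15.png",robot.grab_frame("wrist"))
cv2.imwrite("pics/s15.png",robot.grab_frame("side"))
```

```text
27.675 (np.float64(-0.1494862200322426), np.float64(-0.18580960777473296), np.float64(0.19292324955054851)) [-5.3884  0.3447 11.1381] q est 0.4390907281781474
```

View pics/t15.png

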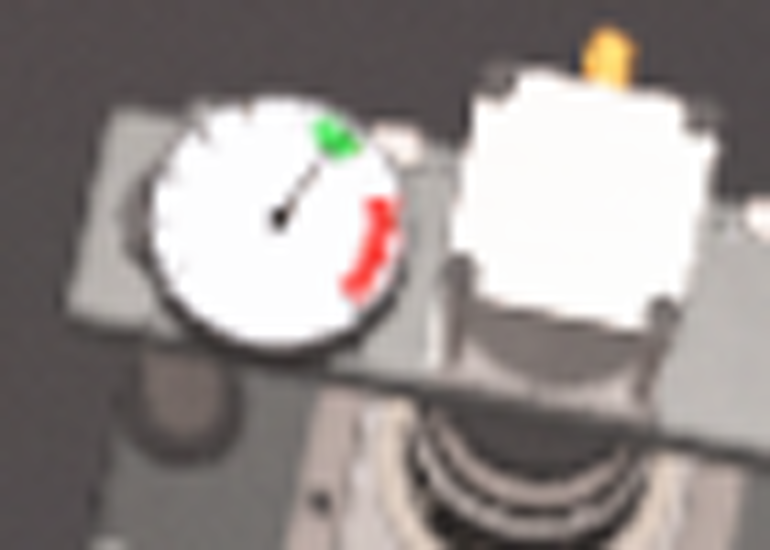

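View pics/t15f.png

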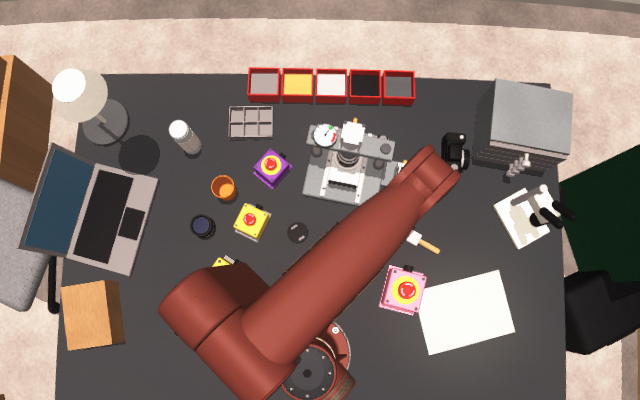

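View pics/s15.png

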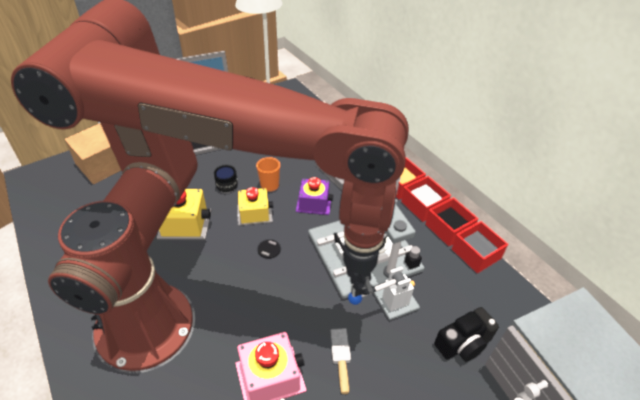

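The needle now points into the middle of the green (tip at crop (325,155)), the e-stop head is up and nothing else has moved. One stability check, then I hand it in.

Run:
```python
from h import *
robot.pause(.8)
o=robot.observe();p=o["tool_pos"]
q=.35-np.arcsin((p[2]-.0726-.017-.115+.001)/.12)
print(o["time"],toP(p),o["ft_force"],q)
if .42<q<.46: robot.job_done();print("done")
```

```text
28.575 (np.float64(-0.14949705470376712), np.float64(-0.1858112120465065), np.float64(0.19288784986087254)) [-5.25121026  0.0785447  10.97053944] 0.4393869041191472
the job is handed in; nothing more can be done
done
```

The job is done and handed in at about 28.6 s of the 56 s allowed, with the arm still holding the lever in the green band.

- **Emergency stop:** I pushed in the smaller yellow station's mushroom until it hit its stop, with the fingertip at z = 0.0915. It stayed in. I gripped the head, turned it about 49° clockwise and let go. The side picture showed it back up.
- **Shuttle:** I pushed it to its stop. The force guard tripped there twice, about 1 mm beyond the nominal position, which is within the calibration error. The pictures show the lens under the ram.
- **Lever:** I pressed it to q ≈ 0.44 by arm position, with 11 N at the ball. In the picture the needle stood mid-green and never went near the red. A check 0.8 s later showed it steady.
- **Bystanders:** the cup, spare lens, lens cap, duster, brush, tray and camera body look untouched in the final pictures.

**Disagreement:** the fixed cameras placed things about 4 mm lower in y than the wrist camera. I followed the wrist camera, and the contacts agreed with it.

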